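Snap the spares-case lid shut all round

ROBOT

A 6-joint arm with a two-finger parallel gripper is mounted at the origin on the work surface. World frame = base frame: x ahead of the robot, y to its left, z up, the work surface at z = 0. Lengths are in mm, angles in degrees, forces in N, time in s.
With the tool pointing down it reaches from about 275 to 850 mm from the base axis. Payload 5.2 kg.
Tool frame: the origin (TCP) lies at the very end of the fingers, on their centre line; the grasp point (between the pads) lies 19 mm behind it; z points along the fingers, y is the direction in which the jaws open and shut (so a half turn about z gives the same grasp; the last joint's range is limited). The gripper opens to 85 mm and grips with 20 to 120 N. Pads are 22 mm wide; open, the fingers measure 114 mm over their backs; the gripper's body (76 mm by 85 mm) begins 54 mm behind the grasp point. The pads swing forward as they close: fully open they stand 13 mm farther back than shut.
Start: joints at [64.355, 14.817, 87.949, -0, 77.235, -11.62], TCP at [133.277, 533.613, 231.31] pointing down, gripper open.
Joint ranges: [-179.93, 179.93], [-52.35, 119.4], [10.71, 147.94], [-69.91, 249.91], [12.55, 155.21], [-178.61, 178.61]. Speed limits (degrees/s): [147.25, 147.25, 180, 180, 180, 180].

INTERFACE

Orientations are given as a 3x3 rotation matrix whose columns are the frame's x, y, z axes.
In Python, from station import manip gives the robot as it stands. The module is installed in compiled form; this text tells all that it offers.
- The arm moves only by the shell command python3 -m inch 'ROWS' [FORCE]. ROWS is JSON, a list of rows, each a list of 3 entries, a list of its own where there are three numbers: the shift along the tool's x, y, z in cm, then the turn, a rotation vector about the tool's x, y, z in rad, then the closure, from 0 (fully open) to 1 (shut). In form: [[[x, y, z], [ax, ay, az], gripper], ...]. A call has 1 to 5 rows; each row is the pose to reach, as a shift and turn from the pose measured when the call began, along the tool's axes at that moment; what a row does not reach only later rows make up. A row lasts 1/8 s, in which the tool goes at most 62.5 mm and 10.7 degrees, less where a joint would pass 70% of its speed; a pose out of reach is approached as far as the arm can. A call with a gripper value outside its range is refused whole. The fingers move at their own pace and stop on an object; FORCE is the grip in N (left out, the last holds). Time passes only in rows, so rows that repeat a pose let the fingers close. It gives the time, the measured TCP pose, the force and the opening at its end, in the units of the state.
- manip.read_state(): the state, without advancing time (a new reading comes with each control period).
- manip.capture(name): name is "scene" or "top" or "wrist"; returns a dict with "image" (480x640x3 uint8, red, green, blue), "depth" (480x640 float32, mm along the optical axis (not along the pixel's ray), 0 where there is no reading), "camera_matrix" (3x3 intrinsics, pixels), "D" ([k1, k2, p1, p2, k3] as OpenCV has them; the pictures are not rectified), "xyz" and "attitude" of the camera in the world; the wrist camera has in their place "T_tool_cam" (4x4, takes a point from camera to tool coordinates, whose origin is the TCP and whose axes are the flange's). Camera axes: x right, y up, looking along -z (the intrinsics and any distortion apply to the point x, -y, -z); pixel columns grow to the right and rows downward; lengths in mm; the calibration is good to about 2 mm. A picture is of the moment at which its call begins: read the wrist's pose just before it.
- manip.close_job(): hands the job in, once; it reports no verdict.
Trained networks look in the newest picture that a camera, given by its name, has taken for a name from the list of things; names that differ only in an ending like _2 or _b are one class to them, and where a whole thing is asked for, a point or a joint stands for the part that bears it (a point fixed in the world has none). Each returns a list of dicts, best first, with "p" (0 to 1); they miss things now and then, are a little off and sometimes report something else, mostly with a low value. They report only what shows in the picture. A call takes as long as a camera call.
- manip.masks_of(name, camera): "region" (480x640 bool, what is visible of it) and "extent" ([left, top, right, bottom] in pixels, round what is visible of it).
The state is a dict: "time_s": time; "q": joint angles; "qvel": joint speeds; "joint_torque": joint torques, N m; "tcp_pos": TCP position; "tool_rot": TCP orientation; "contact_force": force on the tool from outside, world axes, zero at the start; "moment": the same for the moment, N m; "gripper_width": finger opening in mm.
Only numpy, scipy, OpenCV 4.12 (cv2) and the standard library are available. Lean on these libraries where they do the work, as an engineer would, in place of code of your own. Each camera call takes 0.05 s, during which the arm holds its last target.

TASK

Close the lid of the grey spares case: press down around its blue rim with the fingertips, section by section, until all four sections have clicked shut. Only press: do not pick the case up or shove it across the bench, do not press on the clear pane, and leave the things around it where they are.

Things in the scene. Friction and masses are not known exactly. Their poses are not given: they have to be found in the camera images.
- case: grey spares case, loose on the bench, about 1 kg, 160 mm along its x, 200 mm along its y; origin: centre of its underside, z up. Yaw within 0.6 rad of zero, so its -x side is nearest the robot. Its lid lies in place: clear pane in the middle, four fixed black corner caps (26 mm square, tops 74 mm above the underside), and between them four blue snap-fit rim sections, one per side
- pane: thin clear pane in the middle of the lid, 106 mm (case x) by 146 mm (case y), top 66 mm above the case's underside, recessed 8 mm below the clicked rim; origin at the centre of its underside. It must not be pressed
- near (a joint): how far the blue rim section on the case's -x (nearest the robot) side is pressed straight down: 0 = unclicked (red shows below it), 0.008 m = clicked; starts unclicked. It resists with about 8 N at first, gives way half-way and snaps to a firm stop, held by 8 N; released earlier it springs back up. Pressing a shut one does no harm
- near_top (a point): centre of the top face of that section (144 mm along case y, 25 mm wide), pressable anywhere along it; 82 mm above the case's underside unclicked, 74 mm clicked (level with the corner caps); at (-67, 0) mm from the case origin in the case's x, y
- far (a joint): how far the blue rim section on the case's +x side is pressed straight down: 0 = unclicked (red shows below it), 0.008 m = clicked; starts unclicked. It resists with about 8 N at first, gives way half-way and snaps to a firm stop, held by 8 N; released earlier it springs back up. Pressing a shut one does no harm
- far_top (a point): centre of the top face of that section (144 mm along case y, 25 mm wide), pressable anywhere along it; 82 mm above the case's underside unclicked, 74 mm clicked (level with the corner caps); at (67, 0) mm from the case origin in the case's x, y
- left (a joint): how far the blue rim section on the case's +y side is pressed straight down: 0 = unclicked (red shows below it), 0.008 m = clicked; may start clicked or unclicked. It resists with about 8 N at first, gives way half-way and snaps to a firm stop, held by 8 N; released earlier it springs back up. Pressing a shut one does no harm
- left_top (a point): centre of the top face of that section (104 mm along case x, 25 mm wide), pressable anywhere along it; 82 mm above the case's underside unclicked, 74 mm clicked (level with the corner caps); at (0, 87) mm from the case origin in the case's x, y
- right (a joint): how far the blue rim section on the case's -y side is pressed straight down: 0 = unclicked (red shows below it), 0.008 m = clicked; may start clicked or unclicked. It resists with about 8 N at first, gives way half-way and snaps to a firm stop, held by 8 N; released earlier it springs back up. Pressing a shut one does no harm
- right_top (a point): centre of the top face of that section (104 mm along case x, 25 mm wide), pressable anywhere along it; 82 mm above the case's underside unclicked, 74 mm clicked (level with the corner caps); at (0, -87) mm from the case origin in the case's x, y
- nozzle: brass injector nozzle, loose, standing upright, 38 mm diameter foot, 52 mm tall; origin at the centre of its underside. Leave alone
- grease: small white grease jar with black cap, loose, 54 mm diameter, 55 mm tall; origin at the centre of its underside. Leave alone
- driver: green-handled screwdriver, loose, lying, 200 mm long along its x axis; origin on its underside near mid length. Leave alone
- spanner: steel spanner, loose, lying, 180 mm long along its x axis; origin on its underside near mid length. Leave alone
- oil: yellow oil bottle with red cap, loose, 60 mm diameter, 150 mm tall; origin at the centre of its underside. Leave alone
- mug: white mug, loose, 80 mm diameter, 90 mm tall; origin at the centre of its underside. Leave alone

How it is judged:
By the outcome, as a careful person would: the job done as asked, in the order asked, and still so for the second after the job is handed in, with the robot touching nothing.
It also fails if it takes over 45 s, if anything falls off the work surface, if the arm or the gripper's body presses on something with over 40 N, if the wrist force passes 120 N, or if a joint passes its speed limit or range.

## Working session

There is one attempt and no reset: what is moved stays moved. The work goes in short steps, Python scripts to look and compute and a shell command to move; the robot and the scene stay as the last step left them, time stands still between calls to the robot, and variables do not carry over. Pictures are saved under pics/ and viewed, and the job is handed in when it is done.

```bash
mkdir -p pics; cat > h.py <<'E'
import numpy as np, cv2
from station import manip
def snap(cam,fn):
    c=manip.capture(cam); cv2.imwrite('pics/'+fn,c['image'][:,:,::-1].copy()); return c
def world(c,mask=None,T=None):
    K=np.array(c['camera_matrix']);D=np.array(c['D'])
    v,u=np.nonzero((c['depth']>0)&(mask if mask is not None else True))
    p=cv2.undistortPoints(np.stack([u,v],1).astype(np.float64)[:,None],K,D)[:,0]
    d=c['depth'][v,u]
    P=np.stack([p[:,0]*d,-p[:,1]*d,-d],1)
    if 'attitude' in c: R=np.array(c['attitude']);t=np.array(c['xyz'])
    else:
        M=np.array(c['T_tool_cam']);R=T[0]@M[:3,:3];t=T[0]@M[:3,3]+T[1]
    return P@R.T+t,u,v
E
python3 - <<'E'
from h import *
s=manip.read_state();print(s)
for n in ['scene','top']:
    c=snap(n,n+'1.png');print(n,c['xyz'],np.array(c['attitude']).shape)
    np.savez('pics/'+n+'1.npz',**{k:v for k,v in c.items()})
    for o in ['near','far','left','right','case']:
        for m in manip.masks_of(o,n)[:2]: print(o,m['p'],m['extent'])
E
```

```text
{'time_s': 0.0, 'q': array([ 6.43537855e+01,  1.48582533e+01,  8.80123044e+01,  5.83321876e-04,
        7.72351036e+01, -1.16192777e+01]), 'qvel': array([ 0.02892123,  0.02906563,  0.02847199, -0.02272958,  0.00475467,
       -0.12494831]), 'joint_torque': array([ 8.90251567e-05, -4.46021783e+01, -2.90572625e+01, -2.34700901e-04,
        1.13670682e-02, -4.88024554e-06]), 'tcp_pos': array([133.04043511, 533.11081487, 230.47555965]), 'tool_rot': array([[-9.70181182e-01,  2.42379503e-01, -8.07117202e-04],
       [ 2.42380547e-01,  9.70179839e-01, -1.65816117e-03],
       [ 3.81144556e-04, -1.80434627e-03, -9.99998300e-01]]), 'contact_force': array([-0.20276292, -0.52075154, -0.2447274 ]), 'moment': array([0.03162812, 0.01338873, 0.01017387]), 'gripper_width': 85.54850791828994}
scene [1092.47973803  483.21904387  762.27979104] (3, 3)
near 0.86 [323.8, 226.0, 388.4, 273.1]
far 0.76 [273.0, 262.2, 339.3, 319.7]
left 0.82 [340.6, 275.7, 393.3, 319.9]
right 0.96 [276.6, 228.3, 320.0, 266.2]
case 0.86 [263.0, 223.1, 402.3, 346.8]
case 0.3 [387.6, 322.0, 407.4, 349.8]
top [ 397.16699988  -21.89954734 1592.35220761] (3, 3)
near 0.98 [249.4, 249.7, 302.9, 262.9]
far 0.7 [256.9, 199.9, 307.8, 213.7]
far 0.61 [247.3, 208.2, 310.8, 252.6]
left 0.56 [237.6, 209.5, 252.5, 250.6]
right 0.87 [305.5, 216.2, 320.7, 253.7]
case 0.69 [239.7, 195.7, 321.6, 265.9]
```

View pics/scene1.png

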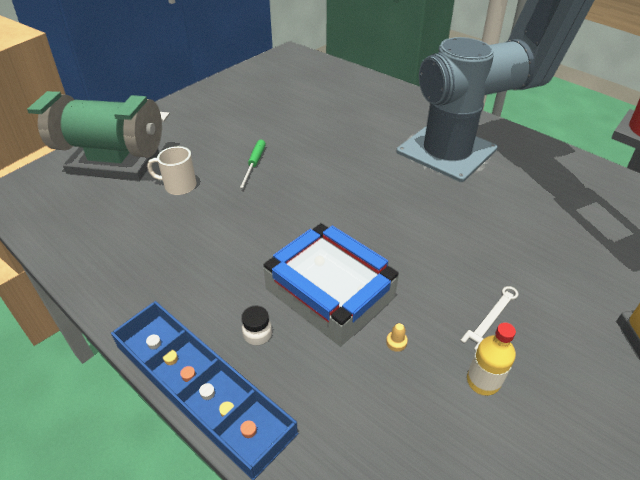

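View pics/top1.png

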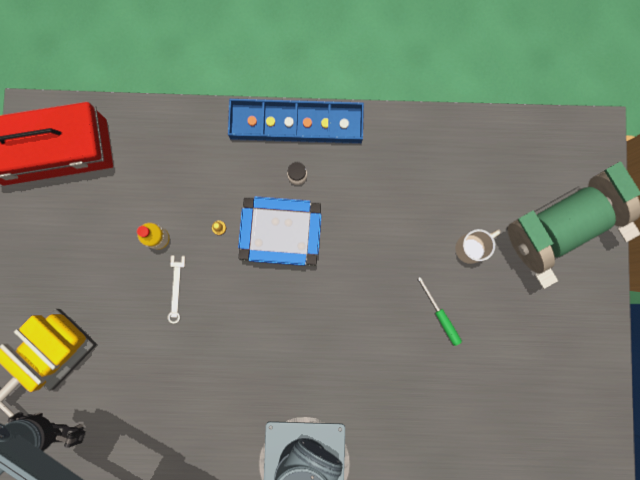

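```bash
python3 - <<'E'
from h import *
for n in ['scene','top']:
    c=dict(np.load(f'pics/{n}1.npz'))
    P,u,v=world(c)
    hsv=cv2.cvtColor(c['image'],cv2.COLOR_RGB2HSV)
    m=cv2.inRange(hsv,(95,90,50),(130,255,255))>0
    Q,_,_=world(c,m)
    k=(Q[:,2]>50)&(Q[:,2]<100)&(np.hypot(Q[:,0],Q[:,1])>250)
    Q=Q[k]; print(n,len(Q),np.median(Q,0),Q.min(0),Q.max(0),cv2.minAreaRect(Q[:,:2].astype(np.float32)))
    for nm in ['z']: print(np.percentile(Q[:,2],[2,10,50,90,98]))
    # other objects above the bench
    k=(P[:,2]>60)&(P[:,0]>150)&(P[:,0]<900)
E
```

```text
scene 6618 [532.73631156   6.67247393  74.42262355] [ -444.74033616 -1334.7791895     50.01559766] [681.50412933 187.80924865  99.97650855] ((173.16470336914062, -489.30108642578125), (1524.7625732421875, 916.1798706054688), 76.99485778808594)
[51.91190597 59.12723803 74.42262355 87.74312241 97.64135281]
top 2220 [593.69887033  81.62008833  78.29397966] [ 507.85511756 -126.26879238   50.05740692] [948.686753   228.29882635  94.54432758] ((728.290771484375, 51.58689880371094), (354.48785400390625, 440.60723876953125), 89.79602813720703)
[60.6551829  69.92474927 78.29397966 84.85564324 88.10606285]
```

The scene view shows the case at about (330,280), with the nozzle at (397,335) and the grease jar at (256,325). The oil and spanner are at the right, the mug and driver well away. In the top view the case is centred near (280,231). I'll estimate its pose next.

```bash
python3 - <<'E'
from h import *
import itertools
for n,box in [('scene',(255,215,410,335)),('top',(230,188,330,272))]:
    c=dict(np.load(f'pics/{n}1.npz'))
    roi=np.zeros((480,640),bool); roi[box[1]:box[3],box[0]:box[2]]=1
    hsv=cv2.cvtColor(c['image'],cv2.COLOR_RGB2HSV)
    m=(cv2.inRange(hsv,(95,120,50),(130,255,255))>0)&roi
    P,u,v=world(c,m); 
    print(n,len(P),np.percentile(P[:,2],[5,50,95]))
    # intersect rays with plane z=80 using pixels (noise-free)
    K=c['camera_matrix'];q=cv2.undistortPoints(np.stack([u,v],1).astype(float)[:,None],K,c['D'])[:,0]
    d=np.stack([q[:,0],-q[:,1],-np.ones(len(q))],1)@c['attitude'].T
    X=c['xyz']+d*((80-c['xyz'][2])/d[:,2])[:,None]
    print(cv2.minAreaRect(X[:,:2].astype(np.float32)), cv2.minAreaRect(P[:,:2].astype(np.float32)))
    x0,y0,x1,y1=box
    cv2.imwrite(f'pics/{n}_crop.png',cv2.resize(c['image'][y0:y1,x0:x1,::-1],None,fx=5,fy=5,interpolation=cv2.INTER_CUBIC))
E
```

```text
scene 3815 [59.15307183 74.32318944 81.26023674]
((601.4111328125, 91.7192611694336), (213.55323791503906, 178.7436065673828), 87.2223129272461) ((559.6026611328125, 54.959251403808594), (265.6454772949219, 237.18716430664062), 87.34923553466797)
top 2129 [68.82130302 78.48594549 86.42696989]
((594.4403076171875, 80.27545928955078), (204.7967071533203, 167.5580291748047), 87.3254623413086) ((602.3411254882812, 80.5772476196289), (206.0355682373047, 182.85440063476562), 87.33834075927734)
```

View pics/scene_crop.png

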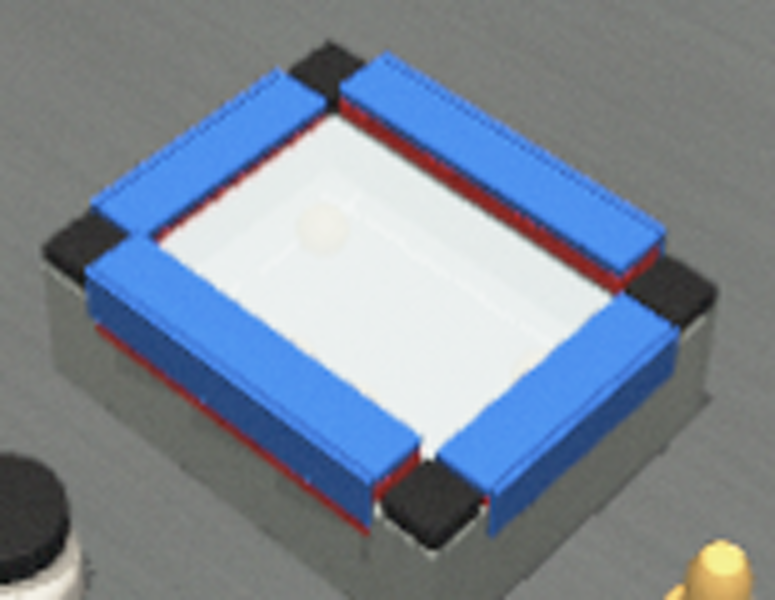

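The near, far and right sections are unclicked, with red showing. Left (next to the nozzle) looks already shut. I'll shut the fingers and move above the case for a closer wrist look.

```bash
python3 -c "
from h import *
print(manip.capture('wrist')['T_tool_cam'])"
python3 -m inch '[[[-5,-3,0],[0,0,-0.03],1],[[-10,-6,0],[0,0,-0.06],1],[[-15,-9,0],[0,0,-0.1],1],[[-20,-12,0],[0,0,-0.13],1],[[-25,-15,0],[0,0,-0.16],1]]' 60
```

```text
[[ 5.05766758e-04  9.61869497e-01  2.73508346e-01  6.96236613e+01]
 [ 9.99999804e-01 -3.85852322e-04 -4.92222931e-04  4.19577436e-01]
 [-3.67920392e-04  2.73508541e-01 -9.61869504e-01 -1.42960269e+02]
 [ 0.00000000e+00  0.00000000e+00  0.00000000e+00  1.00000000e+00]]
time_s: 1.27
tcp_pos: [340.6, 326.1, 231.6]
tool_rot: [[-0.997, 0.083, 0.001], [0.083, 0.997, 0.001], [-0.001, 0.001, -1.0]]
contact_force: [0.3, 0.3, 0.6]
gripper_width: -0.1
```

```bash
python3 -m inch '[[[-5.4,-4.5,-1.5],[0,0,-0.01],1],[[-10.8,-9,-3],[0,0,-0.02],1],[[-16.2,-13.5,-4.5],[0,0,-0.03],1],[[-21.6,-18,-6],[0,0,-0.03],1],[[-27,-22.4,-6],[0,0,-0.03],1]]'
python3 -m inch '[[[0,0,0],[0,0,0],1],[[0,0,0],[0,0,0],1]]'
python3 - <<'E'
from h import *
s=manip.read_state();print(s['tcp_pos'],s['tool_rot'],s['contact_force'])
c=snap('wrist','w1.png');np.savez('pics/w1.npz',R=s['tool_rot'],t=s['tcp_pos'],**c)
E
```

```text
time_s: 1.9
tcp_pos: [559.8, 110.7, 289.5]
tool_rot: [[-0.999, 0.054, 0.003], [0.054, 0.999, 0.001], [-0.003, 0.001, -1.0]]
contact_force: [0.9, 1.4, -0.4]
gripper_width: -0.1
time_s: 2.15
tcp_pos: [559.5, 110.6, 289.1]
tool_rot: [[-0.998, 0.055, 0.002], [0.055, 0.998, 0.001], [-0.002, 0.001, -1.0]]
contact_force: [0.3, 0.8, 0.3]
gripper_width: 0.3
[559.48129692 110.57458357 289.10972056] [[-0.99849895  0.05473481  0.00198641]
 [ 0.05473753  0.99849987  0.00134636]
 [-0.00190974  0.00145307 -0.99999712]] [0.25749333 0.83089247 0.25229465]
```

View pics/w1.png

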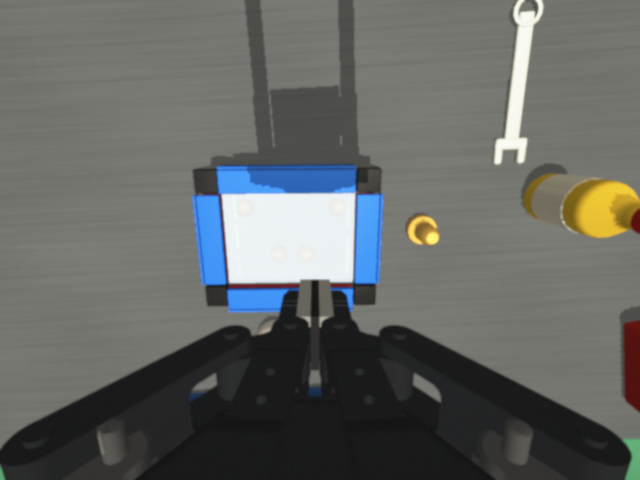

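The wrist view shows the case upright: near section at (288,178), far at (290,300), right at (211,240), left at (369,240). The nozzle is at (422,230). I'll measure the pose from the caps.

```bash
python3 - <<'E'
from h import *
c=dict(np.load('pics/w1.npz'));R,t=c['R'],c['t']
M=c['T_tool_cam'];Rw=R@M[:3,:3];tw=R@M[:3,3]+t
K=c['camera_matrix'];D=c['D']
im=c['image'].astype(int)
def ray(uv,z):
    q=cv2.undistortPoints(np.array(uv,float).reshape(-1,1,2),K,D)[:,0]
    d=np.stack([q[:,0],-q[:,1],-np.ones(len(q))],1)@Rw.T
    return tw+d*((z-tw[2])/d[:,2])[:,None]
hsv=cv2.cvtColor(c['image'],cv2.COLOR_RGB2HSV)
m=(cv2.inRange(hsv,(95,120,50),(130,255,255))>0); m[:150]=0;m[325:]=0
n,l,st,ce=cv2.connectedComponentsWithStats(m.astype(np.uint8))
for i in range(1,n):
    if st[i,4]>150:
        P,u,v=world(c,l==i,(R,t)); uv=np.stack([u,v],1)
        Xp=ray(uv,78)[:,:2].astype(np.float32)
        print(st[i],'z',np.median(P[:,2]),'mean',ray([ce[i]],78)[0][:2],cv2.minAreaRect(Xp), np.median(P,0))
for o in ['near','far','left','right']:
    for mm in manip.masks_of(o,'wrist')[:1]:
        P,u,v=world(c,mm['region'],(R,t));print(o,mm['p'],mm['extent'],np.percentile(P[:,2],[10,25,50,75,90]).round(1))
P,_,_=world(c,None,(R,t));print('bench z',np.median(P[(P[:,2]<30),2]))
cv2.imwrite('pics/w1c.png',cv2.resize(c['image'][155:320,185:390,::-1],None,fx=3.8,fy=3.6,interpolation=cv2.INTER_CUBIC))
E
```

```text
[ 216  164  142   30 3906] z 82.32350398641228 mean [523.87792338  83.485231  ] ((524.1312866210938, 83.95491027832031), (147.6947784423828, 29.302621841430664), 87.37825775146484) [523.50124378  83.73622825  82.32350399]
[ 354  193   30   92 2341] z 74.30122430141006 mean [594.14716607 168.80800325] ((596.5201416015625, 168.6898651123047), (28.601909637451172, 104.72055053710938), 87.35285949707031) [595.2052213  169.29832108  74.3012243 ]
[ 192  194   35   92 2408] z 74.25493269894588 mean [585.77278115  -5.8885849 ] ((588.0556030273438, -5.989286422729492), (29.207242965698242, 104.88941192626953), 87.30481719970703) [586.86755688  -7.1578653   74.2549327 ]
[ 226  288   73   24 1416] z 82.36048038446182 mean [660.50820441  38.51607771] ((661.7939453125, 44.98981857299805), (83.53742218017578, 29.40543556213379), 86.80186462402344) [657.38964219  39.26966159  82.36048038]
[331 288  23  24 236] z 82.35871481440248 mean [662.06418149 142.9651222 ] ((666.9306640625, 137.68450927734375), (25.94675064086914, 29.409412384033203), 86.86936950683594) [654.11731685 144.22448955  82.35871481]
near 0.97 [219.5, 163.4, 356.0, 197.2] [81.1 81.8 82.3 82.9 83.3]
far 0.74 [225.6, 285.7, 347.0, 309.5] [72.7 80.8 82.1 82.7 83.2]
left 0.56 [350.0, 191.1, 382.7, 287.2] [71.6 73.5 74.2 74.8 75.2]
right 0.85 [190.6, 194.4, 229.1, 285.9] [70.9 73.4 74.2 74.8 75.3]
bench z 0.43775163408281514
```

View pics/w1c.png

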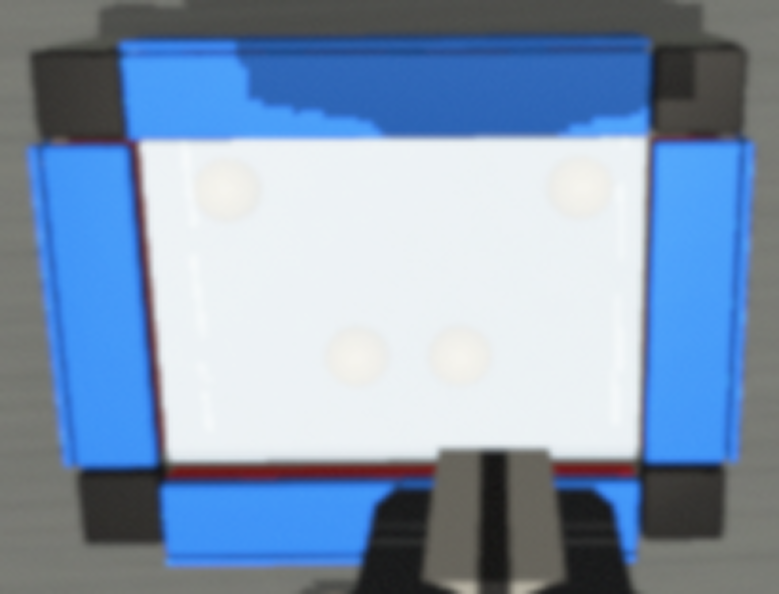

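Depth is decisive: near and far stand at 82.3 mm (open), left and right at 74.2 mm (shut). The case centre is about (591, 81) with yaw −2.65°. Next I move above the near section.

```bash
python3 -m inch '[[[3.4,-2.85,4],[0,0,0],1],[[3.4,-2.85,9],[0,0,0],1],[[3.4,-2.85,14],[0,0,0],1],[[3.4,-2.85,18],[0,0,0],1],[[3.4,-2.85,19],[0,0,0],1]]'
python3 -m inch '[[[0,0,0],[0,0,0],1],[[0,0,0.3],[0,0,0],1]]'
```

```text
time_s: 3.02
tcp_pos: [521.8, 86.2, 97.5]
tool_rot: [[-0.999, 0.051, -0.002], [0.051, 0.999, 0.001], [0.002, 0.001, -1.0]]
contact_force: [-0.4, -0.8, 1.1]
gripper_width: -0.3
time_s: 3.28
tcp_pos: [523.1, 86.4, 96.2]
tool_rot: [[-0.999, 0.05, 0.002], [0.05, 0.999, 0.001], [-0.002, 0.001, -1.0]]
contact_force: [-0.2, -0.2, 0.5]
gripper_width: 0.1
```

```bash
python3 -m inch '[[[-0.1,0,0.5],[0,0,0],1],[[-0.1,0,1],[0,0,0],1],[[-0.1,0,1.3],[0,0,0],1],[[-0.1,0,1.5],[0,0,0],1],[[-0.1,0,1.7],[0,0,0],1]]'
```

```text
time_s: 3.9
tcp_pos: [524.0, 86.3, 79.7]
tool_rot: [[-0.999, 0.05, 0.002], [0.05, 0.999, 0.001], [-0.001, 0.001, -1.0]]
contact_force: [-1.4, -0.0, 5.0]
gripper_width: 0.1
```

```bash
python3 -m inch '[[[0,0,0.2],[0,0,0],1],[[0,0,0.4],[0,0,0],1],[[0,0,0.6],[0,0,0],1],[[0,0,0.6],[0,0,0],1]]'
```

```text
time_s: 4.4
tcp_pos: [524.5, 86.3, 74.0]
tool_rot: [[-0.999, 0.05, 0.002], [0.05, 0.999, 0.001], [-0.002, 0.001, -1.0]]
contact_force: [0.0, -0.5, 3.1]
gripper_width: 0.0
```

```bash
python3 -m inch '[[[0,0,0.1],[0,0,0],1],[[0,0,0.2],[0,0,0],1],[[0,0,0.2],[0,0,0],1]]'
```

```text
time_s: 4.78
tcp_pos: [524.5, 86.3, 73.9]
tool_rot: [[-0.999, 0.05, 0.003], [0.05, 0.999, 0.001], [-0.003, 0.001, -1.0]]
contact_force: [-5.6, 0.1, 17.6]
gripper_width: -0.3
```

Firm stop at 74 mm with 17 N, so near has clicked. I'll lift straight up and cross to far.

```bash
python3 -m inch '[[[0,0,-2],[0,0,0],1],[[0,0,-4],[0,0,0],1],[[-5,-0.1,-4],[0,0,0],1],[[-10,-0.1,-4],[0,0,0],1],[[-13.4,-0.2,-4],[0,0,0],1]]'
python3 -m inch '[[[0,0,0],[0,0,0],1],[[0,0,0],[0,0,0],1]]'
```

```text
time_s: 5.4
tcp_pos: [660.0, 77.4, 113.8]
tool_rot: [[-0.999, 0.05, 0.004], [0.05, 0.999, 0.001], [-0.004, 0.001, -1.0]]
contact_force: [-0.2, -0.6, 0.3]
gripper_width: -0.1
time_s: 5.65
tcp_pos: [659.0, 77.5, 112.8]
tool_rot: [[-0.999, 0.05, 0.001], [0.05, 0.999, 0.001], [-0.001, 0.001, -1.0]]
contact_force: [0.2, 0.2, 0.3]
gripper_width: 0.1
```

```bash
python3 -c "
from h import *
c=snap('scene','s2.png');cv2.imwrite('pics/s2c.png',cv2.resize(c['image'][195:350,245:415,::-1],None,fx=4,fy=3.8,interpolation=cv2.INTER_CUBIC))"
python3 -m inch '[[[0,0,1.5],[0,0,0],1],[[0,0,2.5],[0,0,0],1],[[0,0,2.9],[0,0,0],1],[[0,0,3.1],[0,0,0],1],[[0,0,3.3],[0,0,0],1]]'
```

```text
time_s: 6.32
tcp_pos: [658.1, 77.7, 81.2]
tool_rot: [[-0.999, 0.05, 0.001], [0.05, 0.999, 0.001], [-0.0, 0.001, -1.0]]
contact_force: [-5.2, 0.4, 8.2]
gripper_width: 0.3
```

View pics/s2c.png

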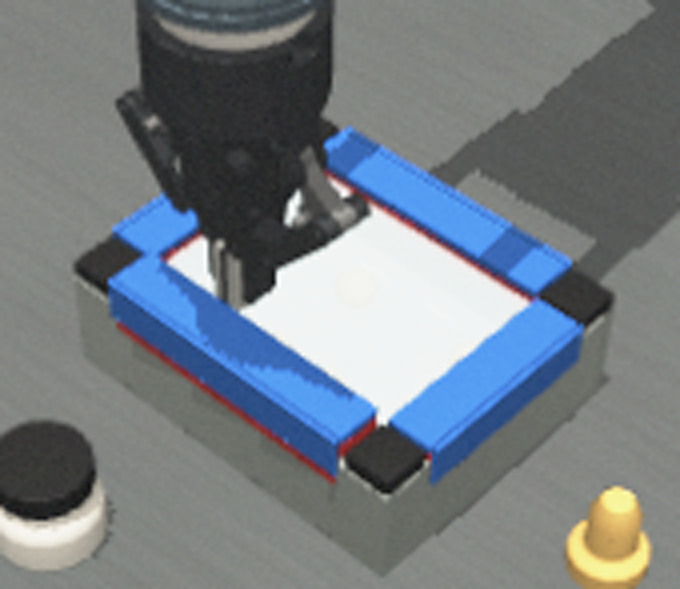

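The picture shows the near section (450,215) now level with the caps. Far, at (240,360), is still raised with the fingers above it. I'll continue pressing far.

```bash
python3 -m inch '[[[0,0,0.3],[0,0,0],1],[[0,0,0.5],[0,0,0],1],[[0,0,0.7],[0,0,0],1],[[0,0,0.8],[0,0,0],1],[[0,0,0.9],[0,0,0],1]]'
```

```text
time_s: 6.95
tcp_pos: [658.8, 77.7, 73.9]
tool_rot: [[-0.999, 0.05, 0.003], [0.05, 0.999, 0.001], [-0.003, 0.001, -1.0]]
contact_force: [-4.7, 0.1, 14.7]
gripper_width: 0.2
```

```bash
python3 -m inch '[[[0,0,-3],[0,0,0],1],[[0,0,-8],[0,0,0],1],[[0,0,-13],[0,0,0],1],[[0,0,-18],[0,0,0],1],[[0,0,-21],[0,0,0],1]]'
python3 -m inch '[[[0,0,0],[0,0,0],1],[[0,0,0],[0,0,0],1]]'
python3 - <<'E'
from h import *
s=manip.read_state();R,t=s['tool_rot'],s['tcp_pos'];print(t,s['contact_force'])
c=snap('wrist','w3.png')
for o in ['near','far','left','right']:
    for mm in manip.masks_of(o,'wrist')[:1]:
        P,u,v=world(c,mm['region'],(R,t));print(o,mm['p'],mm['extent'],np.percentile(P[:,2],[10,25,50,75,90]).round(1),np.median(P,0).round(1))
c=snap('scene','s3.png');cv2.imwrite('pics/s3c.png',cv2.resize(c['image'][195:350,245:415,::-1],None,fx=4,fy=3.8,interpolation=cv2.INTER_CUBIC))
E
```

```text
time_s: 7.58
tcp_pos: [659.1, 77.5, 287.0]
tool_rot: [[-0.999, 0.05, 0.007], [0.05, 0.999, 0.0], [-0.007, 0.001, -1.0]]
contact_force: [0.5, 0.7, -0.9]
gripper_width: -0.2
time_s: 7.82
tcp_pos: [658.7, 77.5, 285.6]
tool_rot: [[-0.999, 0.05, 0.005], [0.05, 0.999, 0.001], [-0.005, 0.001, -1.0]]
contact_force: [-0.4, 0.1, -0.8]
gripper_width: -0.2
[658.73646551  77.53000466 285.63464174] [-0.39094083  0.11927578 -0.79420688]
near 0.69 [239.0, 55.0, 389.6, 88.9] [72.6 73.4 74.1 74.6 75.2] [525.5  83.8  74.1]
left 0.56 [381.2, 92.7, 413.4, 197.8] [72.7 73.6 74.2 74.8 75.2] [595.  167.7  74.2]
right 0.63 [209.1, 92.6, 248.4, 200.4] [72.3 73.5 74.2 74.7 75.2] [585.7  -6.4  74.2]
```

View pics/w3.png

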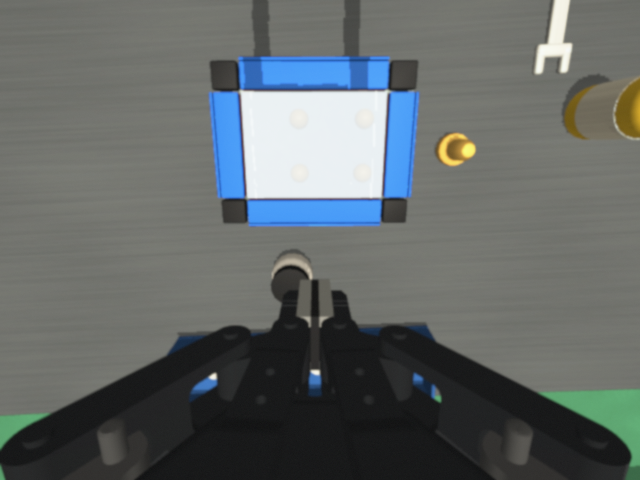

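View pics/s3c.png

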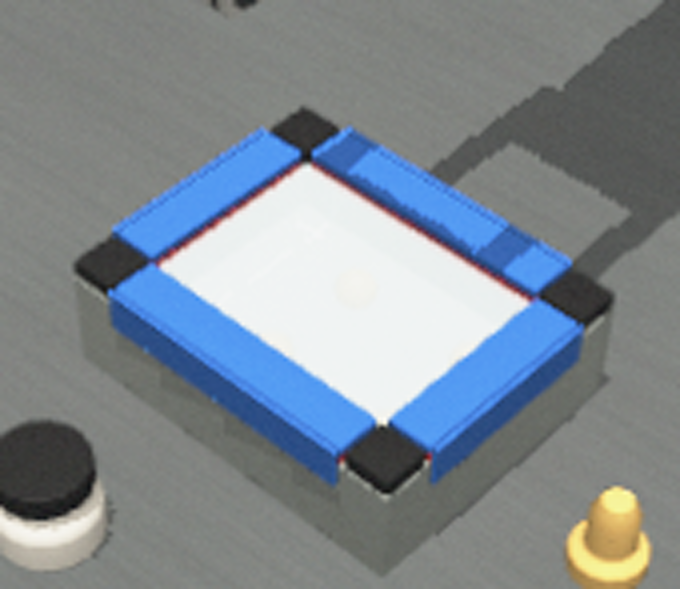

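All four sections look level with the caps, at wrist-view pixels (314,73), (315,212), (228,145) and (400,145). The network missed far in this picture, so I'll check its depth directly and then hand in.

```bash
python3 - <<'E'
from h import *
s=manip.read_state()
c=manip.capture('wrist'); m=np.zeros((480,640),bool); m[204:220,255:375]=1
P,_,_=world(c,m,(s['tool_rot'],s['tcp_pos'])); z=np.median(P[:,2]); print(z,np.median(P,0))
if z<76: print(manip.close_job())
E
```

```text
74.38551806812336 [660.69344352  78.01042687  74.38551807]
the job is handed in; nothing more can be done
None
```

The lid is closed: all four rim sections are shut, and I handed the job in at about 8 s of the 45 s allowed.

- **Near and far:** these were open, with tops at about 82 mm. I pressed each one at its middle with shut fingertips, down to a firm stop at 74 mm. The force readings there were about 17 N for near and 15 N for far.
- **Left and right:** these already measured 74.2 mm, the clicked height, so I left them alone.
- **Final checks:** depth readings after pressing were near 74.1 mm, far 74.4 mm, left 74.2 mm and right 74.2 mm. The case had moved no more than 1–2 mm, which is within measuring error. In the last pictures the nozzle and grease jar stood where they were, and the oil bottle and spanner looked undisturbed. I did not re-check the mug and driver, but the arm stayed far from both. The arm was clear of everything, and I never pressed the pane.
- **Disagreements:** in the last wrist picture the recognition network did not find the far section, so I checked it by depth directly. A thin red or dark line shows at the inner edge of some sections, including shut ones. Going by that line, I first took right to be open in the scene picture. Its depth readings, 74.2 mm before and after, show it was shut.

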